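Latch the panel press, then four clicks on its ratchet lever

ROBOT

A 6-joint arm with a two-finger parallel gripper is mounted at the origin on the work surface. World frame = base frame: x ahead of the robot, y to its left, z up, the work surface at z = 0. Lengths are in m, angles in rad, forces in N, time in s.
With the tool pointing down it reaches from about 0.275 to 0.725 m from the base axis. Payload 15.9 kg.
Tool frame: the origin (TCP) lies at the very end of the fingers, on their centre line; the grasp point (between the pads) lies 19 mm behind it; z points along the fingers, y is the line along which they close (so a half turn about z gives the same grasp; the last joint's range is limited). The gripper opens to 85 mm and grips with 20 to 120 N. Pads are 22 mm wide; open, the fingers measure 114 mm over their backs; the gripper's body (76 mm by 85 mm) begins 54 mm behind the grasp point. The pads swing forward as they close: fully open they stand 13 mm farther back than shut.
Start: joints at [1.192, 0.213, -0.034, 1.323, 0, 1.571], TCP at [0.185, 0.465, 0.231] pointing down, gripper open.
Joint ranges: [-2.98, 2.98], [-0.74, 1.72], [-1.14, 1.35], [-2.1, 2.04], [-1.57, 1.44], [-3.14, 3.14]. Speed limits (rad/s): [1.89, 1.89, 2.39, 2.57, 3.14, 3.14].

INTERFACE

Orientations are given as a 3x3 rotation matrix whose columns are the frame's x, y, z axes.
In Python, from station import state, viewer, robot gives the robot as it stands.
- The arm moves only by the tool apply_moves, never from a script. Its argument "targets" is a list of rows, each an object with "twist": the turn, a rotation vector about the tool's x, y, z in rad, a list of three; "offset": the shift along the tool's x, y, z in mm, a list of three; "gripper": the closure, from -1 (fully open) to 1 (shut). In form: [{"twist": [ax, ay, az], "offset": [dx, dy, dz], "gripper": gripper}, ...]. A call has 1 to 10 rows; each row is the pose to reach, as a shift and turn from the pose commanded when the call began, along the tool's axes at that moment; what a row does not reach only later rows make up. A row lasts 1/10 s, in which the tool goes at most 50 mm and 8.59 degrees, less where a joint would pass 70% of its speed; a pose out of reach is approached as far as the arm can. A call with a gripper value outside its range is refused whole. The fingers move at their own pace and stop on an object; "squeeze" is the grip in N (left out, the last holds). Time passes only in rows, so rows that repeat a pose let the fingers close. It gives the time, the measured TCP pose, the force, the opening and the grip force at its end, in the units of the state.
- state(): the state, without advancing time (a new reading comes with each control period).
- viewer.capture(name): name is "scene" or "top" or "wrist"; returns the picture (384x512x3 uint8, blue, green, red); there is no depth.
- viewer.calibration(name): a dict with "K" (3x3 intrinsics, pixels), "origin" and "rotation" of the camera in the world; the wrist camera has in their place "mount" (4x4, takes a point from camera to tool coordinates, whose origin is the TCP and whose axes are the flange's). Camera axes: x right, y up, looking along -z (the intrinsics and any distortion apply to the point x, -y, -z); pixel columns grow to the right and rows downward; lengths in m; the calibration is good to about 2 mm. A picture is of the moment at which its call begins: read the wrist's pose just before it. calibration takes no time and is no camera call.
- robot.sign_off(): hands the job in; it is judged then, once.
The state is a dict: "time": time; "joints": joint angles; "qvel": joint speeds; "tau": joint torques, N m; "tcp_pos": TCP position; "eef_rot": TCP orientation; "ft_force": force on the tool from outside, world axes, zero at the start; "wrist_torque": the same for the moment, N m; "finger_gap": finger opening in m; "grip_force": force on a finger pad.
Only numpy, scipy, OpenCV 4.12 (cv2) and the standard library are available. Lean on these libraries where they do the work, as an engineer would, in place of code of your own. Each camera call takes 0.05 s, during which the arm holds its last target. There are 200 camera calls.

TASK

A freshly strung backgammon panel lies in the small press. Swing the steel latch bar shut by its knob until it rests fully home in its catch, then take the ratchet lever by its upright wooden handle and advance it four clicks from where it rests, never letting it reach a fifth. The lever springs back if let go, so finish while still holding the handle, steady, at the fourth click; leave everything else on the bench where it is.

Things in the scene. Friction and masses are not known exactly. Their poses are not given: they have to be found in the camera images.
- press: Fixed press on a brown wooden base board, 180 (x) by 320 (y) by 20 mm, origin at its underside (centre within 5 mm), z up; yaw within 0.3 rad of zero. In its frame (x away from the robot, y left): a walnut panel with brass stringing (top 40 mm up), a fence (52 mm) and the latch on the +y half; the notched wheel with the lever on the -y half.
- latch_pivot (a point): The latch's vertical hinge axis, at the height of the bench top; at (30, 125) mm in the press frame. The pin there stands 60 mm above the bench.
- latch (a joint): Opening of the latch bar in rad. 0 = shut, at its stop in the catch; the bar then points along the press's -y axis. It grows as the bar swings towards the press's -x side (clockwise from above), to 1.9. Starts 0.9 to 1.7 open; level swing, no spring, stays where left (friction about 0.7 N at the knob). Shut: under 0.05.
- latch_knob: Upright round dark steel knob on the latch bar, 15 mm in diameter, 42 mm tall, 85 mm from the hinge axis. Origin at its foot, on the bar's upper face, 54 mm above the bench. The bar is flat steel, 16 mm wide, 130 mm long, 46 to 54 mm above the bench. The knob turns with the bar.
- catch (a point): Middle of the catch, a small dark steel bracket open towards the press's -x side, which the bar's end swings into; 50 mm above the bench; top of the bracket at 62 mm. 50 mm from the shut knob.
- lever_pivot (a point): The lever's vertical axis, at bench-top height; at (-10, -100) mm in the press frame. Hub top 72 mm up. At lever angle 0 the arm points 195 degrees counter-clockwise from the press's +x axis (towards the robot, a little to the right); four clicks on, 255 degrees. A push at the handle takes 8 to 9 N on leaving a notch, falls steadily to 2 N at the drop into the next, then rises sharply.
- lever (a joint): Ratchet lever angle in rad. 0 = resting at its stop; grows counter-clockwise from above, to 1.70. Notch n lies at 0.262 n (15 degrees each); tooth tops lie halfway between; click n is the drop into notch n. In the fourth notch: 0.942 to 1.152; past the tooth top at 1.178 it drops into the fifth (forbidden). A spring returns it to 0 over all notches when let go.
- lever_handle: Upright round turned olive wood handle of the lever, 20 mm in diameter (14 mm at foot and top), 50 mm tall, 110 mm from the lever's axis. Origin at its foot, on the arm's upper face, 65 mm above the bench; handle top at 115 mm. The arm is flat steel, 18 mm wide, 55 to 65 mm above the bench. The handle turns with the arm. The fingers must press on this handle at the end.
- dice_cup: Bystander: olive wood dice cup, 68 mm in diameter, 85 mm tall, beyond the press; origin under its centre.
- block_plane: Bystander: small steel block plane, 150 x 48 mm, 61 mm tall, beyond the press; origin under its centre.
- brass_corner_a: Bystander: brass corner protector, 28 x 28 x 24 mm, on the bench in front of the press; origin under its centre.
- brass_corner_b: Bystander: an equal brass corner protector lying on the press's base board; origin under its centre.
- checker: Bystander: tortoiseshell-coloured checker, 32 mm in diameter, 9 mm thick, on the press's base board; origin under its centre.
- die_a: Bystander: 14 mm die on the bench in front of the press; origin under its centre.
- die_b: Bystander: a second 14 mm die beside it; origin under its centre.

How it is judged:
On the way, in this order (a step that is already met when the one before it is completed fails the run):
1. the latch rests shut in its catch, the lever still at rest (value of joint latch below 0.05 rad and value of joint lever below 0.131 rad), for 0.2 s.
2. the lever is held in its fourth notch (value of joint lever between 0.942 and 1.152 rad and contact force between the fingers and lever_handle above 1.5 N), for 0.3 s.
At the end, for the whole second after the job is handed in: The latch is shut in its catch (under 0.05 rad open); the lever is still, in its fourth notch (0.942 to 1.152 rad), with the fingers holding its handle (more than 1.5 N on it) (all of step 2 and value of joint latch below 0.05 rad and velocity of joint lever between -0.1 and 0.1 rad/s); the arm keeps its last pose, push and grip.
It fails at once if the lever reaches the fifth click (value of joint lever above 1.2 rad).
It fails at once if the lever is advanced a click while the latch is not shut (value of joint lever above 0.15 rad and value of joint latch above 0.08 rad).
It fails at once if a bystander is pushed more than 30 mm from its place (distance of any of dice_cup, block_plane, brass_corner_a, brass_corner_b, checker, die_a, die_b from where it was at the start of the episode above 0.03 m).
It also fails if it takes over 56 s, if anything falls off the work surface, if the arm or the gripper's body presses on something with over 40 N, if the wrist force passes 120 N, or if a joint passes its speed limit or range.

## Working session

There is one attempt and no reset: what is moved stays moved. The work goes in short steps, Python scripts to look and compute and a tool call to move; the robot and the scene stay as the last step left them, time stands still between calls to the robot, and variables do not carry over. Pictures are saved under pics/ and viewed, at most 10 in all, crops included, and the job is handed in when it is done.

Besides the shell and the picture viewer there is one more tool, called as a command line: name --argument value ..., lists and objects as JSON in quotes. apply_moves: Moves the arm, as the interface text tells. Its arguments: {"type":"object","properties":{"targets":{"type":"array","items":{"type":"object","properties":{"twist":{"type":"array","items":{"type":"number"}},"offset":{"type":"array","items":{"type":"number"}},"gripper":{"type":"number"}}}},"squeeze":{"type":"number"}},"required":["targets"]}

```bash
mkdir -p pics; python3 - <<'E'
from station import state, viewer, robot
import cv2,numpy as np
np.set_printoptions(precision=4,suppress=True)
a=viewer.capture("top");b=viewer.capture("scene")
cv2.imwrite("pics/top.png",a);cv2.imwrite("pics/scene.png",b)
for n in("top","scene","wrist"):
  print(n,viewer.calibration(n))
s=state();print(s["time"],s["tcp_pos"],s["eef_rot"],s["finger_gap"])
E
```

```text
top {'K': array([[355.2402,   0.    , 254.4419],
       [  0.    , 355.2402, 185.9143],
       [  0.    ,   0.    ,   1.    ]]), 'origin': array([0.5757, 0.0643, 0.7282]), 'rotation': array([[-0.0193,  0.9959, -0.0884],
       [-0.9991, -0.0158,  0.0406],
       [ 0.039 ,  0.0891,  0.9953]])}
scene {'K': array([[381.239 ,   0.    , 258.8142],
       [  0.    , 381.239 , 190.4952],
       [  0.    ,   0.    ,   1.    ]]), 'origin': array([ 0.8295, -0.3992,  0.6204]), 'rotation': array([[ 0.9272, -0.2711,  0.2584],
       [ 0.3742,  0.7024, -0.6055],
       [-0.0173,  0.6582,  0.7527]])}
wrist {'K': array([[303.2987,   0.    , 254.4485],
       [  0.    , 303.2987, 190.7487],
       [  0.    ,   0.    ,   1.    ]]), 'mount': array([[ 0.0003,  0.9484,  0.3169,  0.0815],
       [ 1.    ,  0.    , -0.0011, -0.0002],
       [-0.0011,  0.3169, -0.9484, -0.1436],
       [ 0.    ,  0.    ,  0.    ,  1.    ]])}
0.1 [0.1848 0.4643 0.2309] [[-0.9291  0.3698 -0.0004]
 [ 0.3698  0.9291 -0.0009]
 [-0.     -0.001  -1.    ]] 0.08576822245853045
```

View pics/top.png

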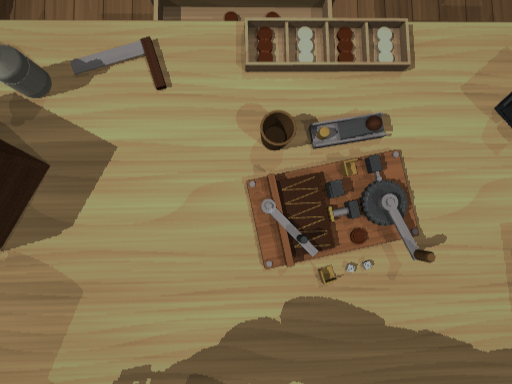

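View pics/scene.png

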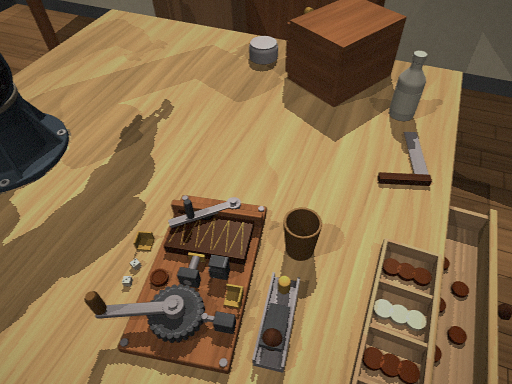

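The top view shows the latch hinge at about (268,207), the knob near (303,240), the bar end at (315,252), the lever hub at (390,203) and the handle near (425,256). I'll zoom in once for exact pixels.

```bash
cat > h.py <<'E'
import numpy as np
from station import state, viewer, robot
np.set_printoptions(precision=4,suppress=True)
def ray(n,px,z):
    c=viewer.calibration(n);K=c["K"]
    d=np.linalg.inv(K)@[px[0],px[1],1]; d=c["rotation"]@[d[0],-d[1],-d[2]]
    o=c["origin"]; return o+d*(z-o[2])/d[2]
E
python3 - <<'E'
import cv2
a=cv2.imread("pics/top.png")[140:280,240:440]
cv2.imwrite("pics/crop.png",cv2.resize(a,None,fx=4,fy=4,interpolation=cv2.INTER_CUBIC))
from h import *
for n,p,z in(("hinge",(268,207),.06),("hub",(390,203),.072),("knobtop",(303,240),.096),("barend",(315,252),.054),("handletop",(428,257),.115),("c1",(249,184),.02),("c2",(397,151),.02),("c3",(420,233),.02),("c4",(266,267),.02)):print(n,ray("top",p,z))
E
```

```text
hinge [0.5947 0.0123 0.06  ]
hub [ 0.5977 -0.2163  0.072 ]
knobtop [ 0.5342 -0.0458  0.096 ]
barend [ 0.5085 -0.0752  0.054 ]
handletop [ 0.5014 -0.2599  0.115 ]
c1 [0.6426 0.0463 0.02  ]
c2 [ 0.7059 -0.2589  0.02  ]
c3 [ 0.538  -0.2967  0.02  ]
c4 [0.4782 0.0158 0.02  ]
```

View pics/crop.png

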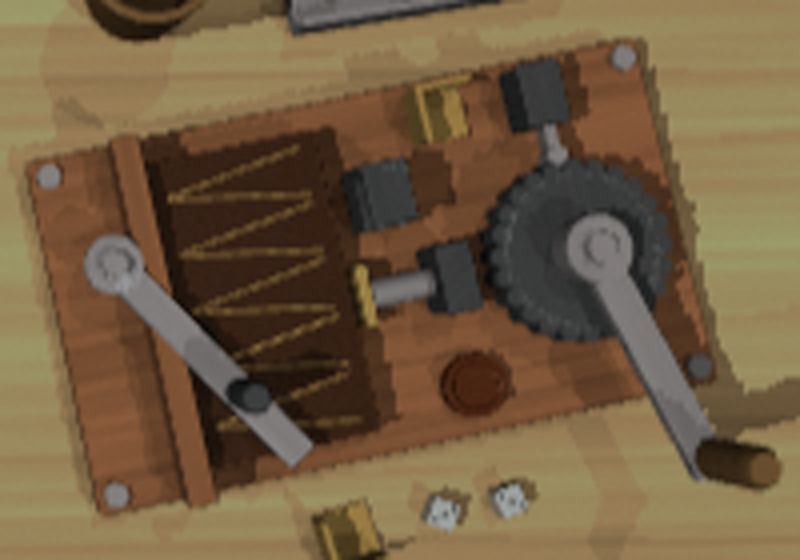

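The crop puts the hinge at (268.5,205.5), the knob top near (303.7,239), the hub at (389.7,201) and the handle top near (430.7,256.5) in full-image pixels. I'll compute the press pose and joint angles from these.

```bash
cat >> h.py <<'E'
def tooldelta(p,yaw_deg):
    "offset mm in tool axes and twist z to put TCP at p (tool down) with tool y along yaw_deg"
    s=state();R=s["eef_rot"];off=1000*R.T@(np.array(p)-s["tcp_pos"])
    y0=np.degrees(np.arctan2(R[1,1],R[0,1]))
    return off,-np.radians((yaw_deg-y0+180)%360-180),y0
E
python3 - <<'E'
from h import *
f=lambda n,p,z:ray(n,p,z)[:2]
H=f("top",(268.5,205.5),.06);L=f("top",(389.7,201),.072)
k=f("top",(303.7,239),.096);h=f("top",(430.7,256.5),.115)
H2=f("scene",(234,204),.06);L2=f("scene",(173.5,305),.072)
print("scene check",H,H2,L,L2,f("scene",(187,201),.096),f("scene",(92,296),.115))
v=H-L;yaw=np.arctan2(v[1],v[0])-np.arctan2(225,40)
print("len",np.linalg.norm(v),"yaw",yaw)
R=np.array([[np.cos(yaw),-np.sin(yaw)],[np.sin(yaw),np.cos(yaw)]])
mid=(H+L)/2-R@np.array([.01,.0125]);H=mid+R@[.03,.125];L=mid+R@[-.01,-.1]
print("centre",mid,H,L)
d=k-H;a=np.arctan2(d[1],d[0]);print("knob",k,np.linalg.norm(d),"open",(-np.pi/2+yaw-a),np.degrees(a))
d=h-L;b=np.arctan2(d[1],d[0]);print("handle",h,np.linalg.norm(d),"lev",np.degrees(b-yaw)%360,np.degrees(b))
kp=H+.085*d*0 if 0 else H+.085*np.array([np.cos(a),np.sin(a)])
print(tooldelta([*kp,.15],np.degrees(a)+90))
E
```

```text
scene check [0.5975 0.0113] [0.6059 0.0031] [ 0.6015 -0.2159] [ 0.6067 -0.2191] [ 0.5387 -0.0468] [ 0.5084 -0.2643]
len 0.22722307024405136 yaw 0.1932921401254557
centre [ 0.5921 -0.1165] [0.5975 0.0119] [ 0.6015 -0.2166]
knob [ 0.5359 -0.0471] 0.08534150542534265 open 1.000509245484345 -136.25013328783146
handle [ 0.5022 -0.2647] 0.11037320535671619 lev 194.78399026439055 -154.14118589336954
(array([-515.4574, -344.8879,   81.2033]), np.float64(1.999216516210792), np.float64(68.29653542389465))
```

apply_moves --targets '[{"twist":[0,0,2.0],"offset":[-515,-345,80],"gripper":-0.2},{"twist":[0,0,2.0],"offset":[-515,-345,80],"gripper":-0.2},{"twist":[0,0,2.0],"offset":[-515,-345,80],"gripper":-0.2},{"twist":[0,0,2.0],"offset":[-515,-345,80],"gripper":-0.2},{"twist":[0,0,2.0],"offset":[-515,-345,80],"gripper":-0.2},{"twist":[0,0,2.0],"offset":[-515,-345,80],"gripper":-0.2},{"twist":[0,0,2.0],"offset":[-515,-345,80],"gripper":-0.2},{"twist":[0,0,2.0],"offset":[-515,-345,80],"gripper":-0.2},{"twist":[0,0,2.0],"offset":[-515,-345,80],"gripper":-0.2},{"twist":[0,0,2.0],"offset":[-515,-345,80],"gripper":-0.2}]'

```text
time: 1.1
tcp_pos: [0.4663, 0.0537, 0.167]
eef_rot: [[0.309, 0.951, -0.0], [0.951, -0.309, 0.0], [0.0, -0.0, -1.0]]
ft_force: [0.7, 0.3, 0.1]
finger_gap: 0.0507
grip_force: 0.0
```

```bash
python3 - <<'E'
from h import *
print(tooldelta([.536,-.047,.15],-46.25),state()["time"],state()["joints"])
E
```

```text
(array([-74.1931,  97.4521,  16.9581]), np.float64(0.4928132082828136), np.float64(-18.01388307709319)) 1.1 [ 0.1146  0.1727 -0.248   1.1501  0.0001  1.9998]
```

apply_moves --targets '[{"twist":[0,0,0.49],"offset":[-74,97,17],"gripper":-0.2},{"twist":[0,0,0.49],"offset":[-74,97,17],"gripper":-0.2},{"twist":[0,0,0.49],"offset":[-74,97,17],"gripper":-0.2},{"twist":[0,0,0.49],"offset":[-74,97,17],"gripper":-0.2},{"twist":[0,0,0.49],"offset":[-74,97,17],"gripper":-0.2},{"twist":[0,0,0.49],"offset":[-74,97,17],"gripper":-0.2}]'

```text
time: 1.7
tcp_pos: [0.5353, -0.0439, 0.1502]
eef_rot: [[0.715, 0.7, -0.0], [0.7, -0.715, 0.0], [-0.0, -0.0, -1.0]]
ft_force: [-0.1, 0.6, 0.0]
finger_gap: 0.0514
grip_force: 0.0
```

```bash
python3 - <<'E'
from h import *
import cv2
print(tooldelta([.536,-.047,.064],-46.25),state()["time"])
cv2.imwrite("pics/w1.png",viewer.capture("wrist"))
E
```

```text
(array([-1.6503,  2.7286, 86.1605]), np.float64(0.011125802884872384), np.float64(-45.61253845100234)) 1.7
```

View pics/w1.png

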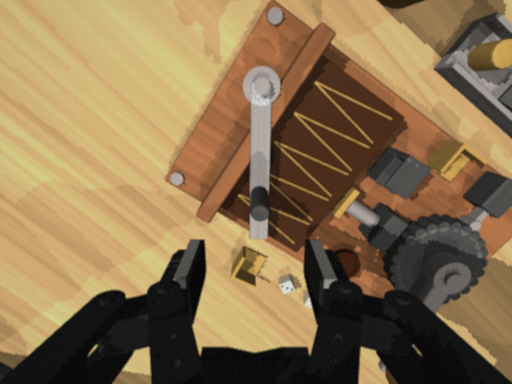

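The knob top is at (260,207), centred between the fingers, and the bar lines up with the image's vertical. I'll go down and grip it.

apply_moves --squeeze 20 --targets '[{"twist":[0,0,0],"offset":[-2,3,40],"gripper":-0.2},{"twist":[0,0,0],"offset":[-2,3,86],"gripper":-0.2},{"twist":[0,0,0],"offset":[-2,3,86],"gripper":-0.2},{"twist":[0,0,0],"offset":[-2,3,86],"gripper":0.6},{"twist":[0,0,0],"offset":[-2,3,86],"gripper":1},{"twist":[0,0,0],"offset":[-2,3,86],"gripper":1},{"twist":[0,0,0],"offset":[-2,3,86],"gripper":1}]'

```text
time: 2.45
tcp_pos: [0.5378, -0.0477, 0.0667]
eef_rot: [[0.716, 0.698, 0.004], [0.698, -0.716, -0.0], [0.002, 0.003, -1.0]]
ft_force: [-1.4, 0.1, 9.9]
finger_gap: 0.0141
grip_force: 20.5
```

```bash
cat > arc.py <<'E'
from h import *
# rows for latch: from current pose rotate about hinge to opening th
H=np.array([.5975,.0119]);yaw=.1933
s=state();R=s["eef_rot"];p=s["tcp_pos"];d=p[:2]-H
a0=np.arctan2(d[1],d[0]);th0=-np.pi/2+yaw-a0
print("open",th0,"r",np.hypot(*d),"t",s["time"],s["ft_force"],s["finger_gap"],s["grip_force"])
for th in np.append(np.arange(th0-.125,0,-.125),[0,-.03]):
    a=-np.pi/2+yaw-th;q=H+np.hypot(*d)*np.array([np.cos(a),np.sin(a)])
    o=1000*R.T@np.array([*(q-p[:2]),0]);print(round(th,3),"tw",round(-(a-a0),3),o)
E
python3 arc.py
```

```text
open 0.9792642521584647 r 0.08437055675417811 t 2.45 [-1.3893  0.1425  9.878 ] 0.014114504408014187 20.464230160578154
0.854 tw -0.125 [ 0.7811 10.5104  0.0309]
0.729 tw -0.25 [ 2.8665 20.8415  0.0645]
0.604 tw -0.375 [ 6.2236 30.8319  0.1002]
0.479 tw -0.5 [10.8001 40.3258  0.1376]
0.354 tw -0.625 [16.5245 49.1751  0.1759]
0.229 tw -0.75 [23.3076 57.2416  0.2146]
0.104 tw -0.875 [31.0434 64.3995  0.2532]
0.0 tw -0.979 [38.138  69.5938  0.2848]
-0.03 tw -1.009 [40.2758 70.9486  0.2937]
```

The knob is gripped, with a 14 mm gap. The 10 N upward force means the tips touch the bar, so I'll lift 5 mm while swinging.

apply_moves --targets '[{"twist":[0,0,0],"offset":[0,0,-5],"gripper":1},{"twist":[0,0,-0.125],"offset":[0.8,10.5,-5],"gripper":1},{"twist":[0,0,-0.25],"offset":[3,21,-5],"gripper":1},{"twist":[0,0,-0.375],"offset":[6,31,-5],"gripper":1},{"twist":[0,0,-0.5],"offset":[11,40,-5],"gripper":1},{"twist":[0,0,-0.625],"offset":[16.5,49,-5],"gripper":1},{"twist":[0,0,-0.75],"offset":[23,57,-5],"gripper":1},{"twist":[0,0,-0.875],"offset":[31,64.5,-5],"gripper":1},{"twist":[0,0,-0.9],"offset":[33,66,-5],"gripper":1},{"twist":[0,0,-0.9],"offset":[33,66,-5],"gripper":1}]'

```text
time: 3.45
tcp_pos: [0.6066, -0.0739, 0.0701]
eef_rot: [[-0.102, 0.995, 0.001], [0.995, 0.102, -0.004], [-0.004, 0.0, -1.0]]
ft_force: [0.3, -14.6, -7.4]
finger_gap: 0.014
grip_force: 21.3
```

```bash
python3 arc.py
```

```text
open 0.08790311969853337 r 0.08632769101442017 t 3.45 [  0.3497 -14.5635  -7.4477] 0.014008763133407407 21.34992627426982
0.0 tw -0.088 [ 0.359   7.5775 -0.0002]
-0.03 tw -0.118 [ 0.6338 10.1526 -0.0009]
```

apply_moves --targets '[{"twist":[0,0,-0.04],"offset":[-2,4,2],"gripper":1},{"twist":[0,0,-0.09],"offset":[-2,8,2],"gripper":1},{"twist":[0,0,-0.09],"offset":[-2,10,2],"gripper":1},{"twist":[0,0,-0.09],"offset":[-2,10,2],"gripper":1},{"twist":[0,0,-0.09],"offset":[-2,10,2],"gripper":1}]'

```text
time: 3.95
tcp_pos: [0.6153, -0.0731, 0.0696]
eef_rot: [[-0.191, 0.982, -0.0], [0.982, 0.191, -0.001], [-0.001, -0.001, -1.0]]
ft_force: [-16.8, -0.8, 20.1]
finger_gap: 0.0142
grip_force: 24.3
```

```bash
python3 arc.py
```

```text
open -0.013209283911909786 r 0.08686051467185342 t 3.95 [-16.7691  -0.8358  20.0749] 0.014182520378873888 24.26502300600987
0.0 tw 0.013 [-0.0091 -1.1473  0.0007]
-0.03 tw -0.017 [ 0.0334  1.4581 -0.0009]
```

The arm stopped firmly with 17 N of reaction at about 0 rad. Now I'll release, rise and check by camera.

apply_moves --targets '[{"twist":[0,0,0],"offset":[0,0,-2],"gripper":1},{"twist":[0,0,0],"offset":[0,0,-2],"gripper":1},{"twist":[0,0,0],"offset":[0,0,-2],"gripper":-0.2},{"twist":[0,0,0],"offset":[0,0,-2],"gripper":-0.2},{"twist":[0,0,0],"offset":[0,0,-2],"gripper":-0.2},{"twist":[0,0,0],"offset":[0,0,-40],"gripper":-0.2},{"twist":[0,0,0],"offset":[0,0,-85],"gripper":-0.2},{"twist":[0,0,0],"offset":[0,0,-85],"gripper":-0.2}]'

```text
time: 4.75
tcp_pos: [0.619, -0.0732, 0.1587]
eef_rot: [[-0.191, 0.982, 0.009], [0.982, 0.191, -0.001], [-0.003, 0.009, -1.0]]
ft_force: [0.4, 0.3, 0.3]
finger_gap: 0.0511
grip_force: 0.0
```

```bash
python3 - <<'E'
from h import *
import cv2
L=np.array([.6015,-.2166]);a=np.radians(195)+.1933
h=L+.11*np.array([np.cos(a),np.sin(a)])
print(h,tooldelta([*h,.15],np.degrees(a)+90),state()["time"])
cv2.imwrite("pics/w2.png",viewer.capture("wrist"))
E
```

```text
[ 0.5027 -0.265 ] (array([-165.9914, -150.8777,    7.8482]), np.float64(1.3077407622716923), np.float64(11.003300555267888)) 4.75
```

View pics/w2.png

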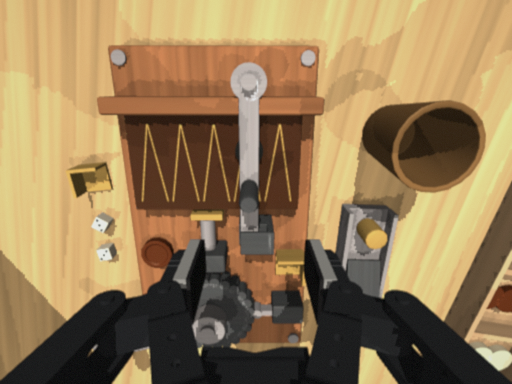

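The bar runs parallel to the press edges and its end is inside the catch at about (256,235), so the latch is shut. Next is the lever handle.

apply_moves --targets '[{"twist":[0,0,1.31],"offset":[-166,-151,5],"gripper":-0.2},{"twist":[0,0,1.31],"offset":[-166,-151,5],"gripper":-0.2},{"twist":[0,0,1.31],"offset":[-166,-151,5],"gripper":-0.2},{"twist":[0,0,1.31],"offset":[-166,-151,5],"gripper":-0.2},{"twist":[0,0,1.31],"offset":[-166,-151,5],"gripper":-0.2},{"twist":[0,0,1.31],"offset":[-166,-151,5],"gripper":-0.2},{"twist":[0,0,1.31],"offset":[-166,-151,5],"gripper":-0.2},{"twist":[0,0,1.31],"offset":[-166,-151,5],"gripper":-0.2},{"twist":[0,0,1.31],"offset":[-166,-151,5],"gripper":-0.2},{"twist":[0,0,1.31],"offset":[-166,-151,5],"gripper":-0.2}]'

```text
time: 5.8
tcp_pos: [0.4994, -0.2646, 0.1468]
eef_rot: [[0.9, 0.436, -0.001], [0.436, -0.9, 0.0], [-0.0, -0.001, -1.0]]
ft_force: [-0.1, 0.6, 0.7]
finger_gap: 0.0514
grip_force: 0.0
```

```bash
python3 - <<'E'
from h import *
import cv2
print(tooldelta([.5027,-.265,.074],-63.9),state()["time"])
cv2.imwrite("pics/w3.png",viewer.capture("wrist"))
E
```

```text
(array([ 2.8292,  1.8682, 72.8203]), np.float64(-0.004670494034970305), np.float64(-64.16759959644483)) 5.8
```

View pics/w3.png

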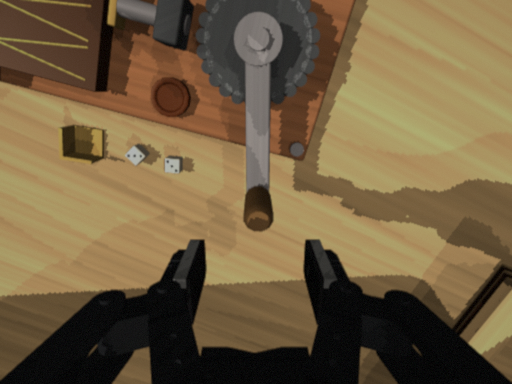

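The handle top is at (258,220), centred between the fingers, with the arm along the image's vertical. I'll go down and grip.

apply_moves --squeeze 40 --targets '[{"twist":[0,0,0],"offset":[3,2,35],"gripper":-0.2},{"twist":[0,0,0],"offset":[3,2,71],"gripper":-0.2},{"twist":[0,0,0],"offset":[3,2,71],"gripper":-0.2},{"twist":[0,0,0],"offset":[3,2,71],"gripper":0.4},{"twist":[0,0,0],"offset":[3,2,71],"gripper":1},{"twist":[0,0,0],"offset":[3,2,71],"gripper":1},{"twist":[0,0,0],"offset":[3,2,71],"gripper":1}]'

```text
time: 6.55
tcp_pos: [0.5039, -0.2653, 0.0783]
eef_rot: [[0.899, 0.438, 0.002], [0.438, -0.899, -0.001], [0.002, 0.001, -1.0]]
ft_force: [-2.3, 3.5, 6.6]
finger_gap: 0.0189
grip_force: 38.8
```

```bash
cat > lev.py <<'E'
from h import *
import sys
L=np.array([.6015,-.2166]);yaw=.1933
s=state();R=s["eef_rot"];p=s["tcp_pos"];d=p[:2]-L;r=np.hypot(*d)
a0=np.arctan2(d[1],d[0]);t0=(a0-yaw-np.radians(195)+np.pi)%(2*np.pi)-np.pi
print("lever",t0,"r",r,"t",s["time"],"f tool",R.T@s["ft_force"],s["finger_gap"],s["grip_force"])
for t in map(float,sys.argv[1:]):
    a=yaw+np.radians(195)+t;q=L+r*np.array([np.cos(a),np.sin(a)])
    print(t,"tw",round(-(t-t0),3),1000*R.T@np.array([*(q-p[:2]),0]))
E
python3 lev.py .1 .2 .3 .4 .5 .6 .7 .8 .9
```

```text
lever 0.007657902632050906 r 0.10907288842444407 t 6.55 f tool [-0.5608 -4.1234 -6.6044] 0.018867375671823484 38.76488676702138
0.1 tw -0.092 [ 0.5571 10.053   0.0157]
0.2 tw -0.192 [ 2.2029 20.8308  0.0344]
0.3 tw -0.292 [ 4.9165 31.3904  0.0544]
0.4 tw -0.392 [ 8.6707 41.6264  0.0757]
0.5 tw -0.492 [13.428  51.4365  0.098 ]
0.6 tw -0.592 [19.141  60.7226  0.1211]
0.7 tw -0.692 [25.7525 69.3919  0.1448]
0.8 tw -0.792 [33.1964 77.3579  0.1689]
0.9 tw -0.892 [41.3984 84.5409  0.193 ]
```

apply_moves --targets '[{"twist":[0,0,-0.092],"offset":[0.5,10,0],"gripper":1},{"twist":[0,0,-0.192],"offset":[2,21,0],"gripper":1},{"twist":[0,0,-0.292],"offset":[5,31.5,0],"gripper":1},{"twist":[0,0,-0.392],"offset":[8.5,41.5,0],"gripper":1},{"twist":[0,0,-0.492],"offset":[13.5,51.5,0],"gripper":1},{"twist":[0,0,-0.592],"offset":[19,60.5,0],"gripper":1},{"twist":[0,0,-0.692],"offset":[25.5,69.5,0],"gripper":1},{"twist":[0,0,-0.692],"offset":[25.5,69.5,0],"gripper":1}]'

```text
time: 7.35
tcp_pos: [0.558, -0.3173, 0.0783]
eef_rot: [[0.409, 0.912, 0.002], [0.912, -0.409, -0.001], [-0.0, 0.003, -1.0]]
ft_force: [-2.8, 1.7, 8.5]
finger_gap: 0.0188
grip_force: 39.8
```

```bash
python3 lev.py .75 .8 .85 .9 .95 1 1.05
```

```text
lever 0.7076048831530413 r 0.10965913393178241 t 7.35 f tool [ 0.4073 -3.2231 -8.5313] 0.01879862236876193 39.767737190122716
0.75 tw -0.042 [0.1611 4.6459 0.0123]
0.8 tw -0.092 [ 0.604  10.1103  0.0267]
0.85 tw -0.142 [ 1.3195 15.5458  0.041 ]
0.9 tw -0.192 [ 2.3057 20.9387  0.0552]
0.95 tw -0.242 [ 3.5602 26.2756  0.0692]
1.0 tw -0.292 [ 5.0798 31.5432  0.0831]
1.05 tw -0.342 [ 6.8609 36.7282  0.0967]
```

apply_moves --targets '[{"twist":[0,0,-0.042],"offset":[0,4.5,0],"gripper":1},{"twist":[0,0,-0.092],"offset":[0.5,10,0],"gripper":1},{"twist":[0,0,-0.142],"offset":[1.5,15.5,0],"gripper":1},{"twist":[0,0,-0.192],"offset":[2.5,21,0],"gripper":1},{"twist":[0,0,-0.242],"offset":[3.5,26,0],"gripper":1},{"twist":[0,0,-0.292],"offset":[5,31.5,0],"gripper":1},{"twist":[0,0,-0.335],"offset":[6.5,36,0],"gripper":1},{"twist":[0,0,-0.335],"offset":[6.5,36,0],"gripper":1},{"twist":[0,0,-0.335],"offset":[6.5,36,0],"gripper":1},{"twist":[0,0,-0.335],"offset":[6.5,36,0],"gripper":1}]'

```text
time: 8.35
tcp_pos: [0.5926, -0.3261, 0.0783]
eef_rot: [[0.091, 0.996, 0.002], [0.996, -0.091, -0.002], [-0.001, 0.002, -1.0]]
ft_force: [-2.6, -0.7, 5.9]
finger_gap: 0.019
grip_force: 39.6
```

```bash
python3 lev.py 1.05; python3 - <<'E'
from h import *
import cv2
a=viewer.capture("top")[130:290,230:450]
cv2.imwrite("pics/end.png",cv2.resize(a,None,fx=3.5,fy=3.5))
E
```

```text
lever 1.0345724742868905 r 0.1098447211558385 t 8.35 f tool [-0.9407 -2.5561 -5.9397] 0.018971502793307903 39.56921929348027
1.05 tw -0.015 [0.0293 1.6944 0.0036]
```

View pics/end.png

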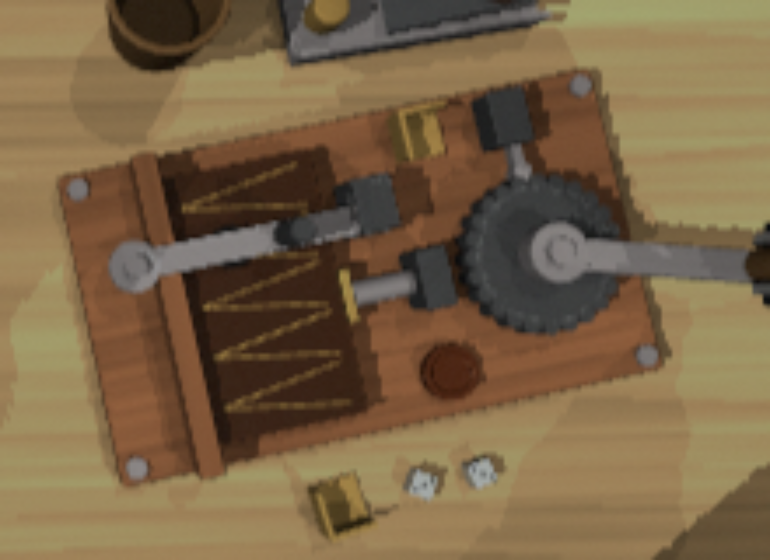

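The latch is shut in the catch at about (370,205), the handle is gripped at (760,265) with the lever at about 1.03 rad, and the bystanders haven't moved. I'm handing it in.

```bash
python3 -c "
from station import robot
print(robot.sign_off())"
```

```text
the job is handed in; nothing more can be done
None
```

I shut the latch in its catch, advanced the lever to the fourth notch (about 1.03 rad by my measurement), and handed the job in with the fingers still gripping the handle; the sign-off returned no verdict.

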